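Load the maple knight blank into the carving fixture and clamp it

TASK

Slide the pale maple knight blank foot first into the grooved slot of the carving fixture, lying flat under the brass keeper strips, until its foot is fully home against the stop. Then press the red toggle handle all the way down so that the clamp's pad holds the blank, and let go. Leave the dark ebony blank and everything else on the bench where it is.

Things in the scene. Friction and masses are not known exactly. Their poses are not given: they have to be found in the camera images.
- maple_blank: Pale maple knight blank, to be loaded: flat slab 16 mm thick, 120 long (x), 44 wide (y), about 55 g, lying flat. Origin: centre of its underside; z up; x from ears (-60 mm) to square foot (+60). Foot: x +8 to +60, 44 wide. Throat: x -18 to +8, y -9 to +22. Head: x -41 to -18, 44 wide, parallel sides (muzzle end y = -22, mane edge y = +22). Ears: to x = -60, y +4 to +22.
- maple_foot (a point): Middle of the maple blank's foot end, at the underside (blank x = +60 mm). Axes as the blank.
- maple_head (a point): Grip point of the maple blank: middle of its parallel-sided head (blank x = -29 mm, y = 0), 8 mm above the underside. Gripped across y, 44 mm wide. It stays 27 mm outside the slot mouth when the blank is home. Axes as the blank.
- ebony_blank: Black ebony knight blank of the same shape and size as the maple one, lying flat; to be left alone. Origin and axes as for the maple blank.
- fixture: Carving fixture, fixed to the bench: plywood board 250 x 110 x 18 mm (x -132 to +118) with a slot and a toggle clamp on it. Origin: at the bench, below the stop face, on the slot's centre line. x = the way the blank slides in, z up. The slot's floor is the board's top, 18 mm above the bench; before the slot (x -132 to -62) it is an open ledge on which a blank can be laid.
- nest_stop (a point): Middle of the stop face at the slot's floor (fixture x = 0), where point maple_foot comes when the blank is home. Axes as the fixture. The dark stop block stands 18 mm above the floor and carries the toggle clamp.
- nest_mouth (a point): Middle of the slot's mouth at the floor (fixture x = -62 mm); axes as the fixture. The mouth narrows from 58 mm wide here to 46 mm at x = -48; from there to the stop the slot is 46 mm wide and 18 mm high under two brass keeper strips, 4 mm thick, that cover its edges from |y| = 15 mm outward. The rails are 80 mm wide over all, their top 22 mm above the floor.
- handle_pivot (a point): Pivot of the clamp handle, on the fixture (x = +58 mm, y = 0, 70 mm above the bench); axes as the fixture. The handle turns about the fixture's y axis through this point, in the slot's mid-plane.
- handle_grip (a point): Middle of the red grip of the clamp handle, 95 mm from the pivot; the grip reaches from 46 to 128 mm from the pivot, is 16 mm wide (along the fixture's y) and 13 mm thick. It moves with the handle.
- clamp_handle (a joint): Clamp handle angle, rad. 0: open, handle standing 1.3 rad above level, leaning to fixture +x; the clamp arm stands upright behind the stop, up to 135 mm over the bench. It grows as the handle is pushed over and down to fixture +x, away from the slot; about 1.2: shut, on its end stop, 0.1 rad above level, arm down. Angle above level = 1.3 - value. Stays where left; takes 1 to 4 N at the grip.
- clamp_pad: Rubber pad 16 mm across on the sprung spindle of the clamp arm; origin: centre of its pressing face. It moves with the handle: open, it stands about 113 mm above the bench over the stop face; shut, it stands on the blank 26 mm before the stop, between the keeper strips, and its spring (3 N per mm) presses the blank down with about 10 N.
- queen: Glossy black ebony queen, 95 mm tall, 39 mm base; origin at the centre of its base. Leave alone.
- knight: Finished maple knight, 72 mm tall, 36 mm base, standing; origin at the centre of its base. Leave alone.
- pawn0: Maple pawn, 52 mm tall, 31 mm base; origin at the centre of its base. Leave alone.
- pawn1: Ebony pawn, 52 mm tall, 31 mm base; origin at the centre of its base. Leave alone.
- dowel_tin: Red enamel tin, 72 mm across and 87 mm tall, full of wooden dowels that stand up to 120 mm; origin at the centre of its base. Leave alone.
- punch: Brass punch lying flat, 118 mm long, 13 mm thick; origin at the underside of its point, x along it to the head. Leave alone.
- file: Flat file lying flat, 250 mm long with a dark wooden handle 24 mm thick; origin at the bench below the ferrule, x to the file's tip (150 mm), handle to -x (100 mm). Leave alone.
Mind the look-alikes: they are no part of the job. Leave any blue, pink or purple look-alike of the maple_blank alone.

How it is judged:
On the way, in this order (a step that is already met when the one before it is completed fails the run):
1. the maple blank lies in the slot, foot against the stop, with the clamp still open (x of maple_foot in the frame of nest_stop above -0.003 m and distance between maple_foot and nest_stop below 0.005 m and angle between the x axis of maple_blank and the x axis of fixture, either way round below 0.06 rad and value of joint clamp_handle below 0.6 rad), for 0.2 s.
2. the toggle handle is down and the pad presses on the maple blank (value of joint clamp_handle above 1.1 rad and contact force between clamp_pad and maple_blank above 3 N), for 0.2 s.
At the end, for the whole second after the job is handed in: The maple blank lies flat and at rest in the slot, its foot within 3 mm of the stop (5 mm in all directions) and straight to 0.06 rad; the clamp handle is down (joint above 1.1 rad) and the pad presses on the blank with more than 3 N (all of step 2 and x of maple_foot in the frame of nest_stop above -0.003 m and distance between maple_foot and nest_stop below 0.005 m and angle between the x axis of maple_blank and the x axis of fixture, either way round below 0.06 rad and angle between maple_blank's own z axis and vertical below 0.06 rad and linear speed of maple_blank below 0.02 m/s); the robot touches nothing.
It fails at once if the ebony blank is shifted by more than 30 mm (distance of ebony_blank from where it was at the start of the episode above 0.03 m).
It fails at once if a chess piece is shifted by more than 30 mm or knocked over (distance of any of queen, knight, pawn0, pawn1 from where it was at the start of the episode above 0.03 m or angle between any of queen, knight, pawn0, pawn1's own z axis and vertical above 0.5 rad).
It fails at once if the tin, the punch or the file is shifted by more than 30 mm (distance of any of dowel_tin, punch, file from where it was at the start of the episode above 0.03 m).
It also fails if it takes over 54 s, if anything falls off the work surface, if the arm or the gripper's body presses on something with over 40 N, if the wrist force passes 120 N, or if a joint passes its speed limit or range.

ROBOT

A 6-joint arm with a two-finger parallel gripper is mounted at the origin on the work surface. World frame = base frame: x ahead of the robot, y to its left, z up, the work surface at z = 0. Lengths are in m, angles in rad, forces in N, time in s.
With the tool pointing down it reaches from about 0.325 to 0.9 m from the base axis. Payload 6.1 kg.
Tool frame: the origin (TCP) lies between the finger pads; the fingertips stand 8 mm ahead of it and the grasp point (between the pads) lies 11 mm behind it; z points along the fingers, y is the line along which they close (so a half turn about z gives the same grasp; the last joint's range is limited). The gripper opens to 85 mm and grips with 20 to 120 N. Pads are 22 mm wide; open, the fingers measure 114 mm over their backs; the gripper's body (76 mm by 85 mm) begins 54 mm behind the grasp point. The pads swing forward as they close: fully open they stand 13 mm farther back than shut.
Start: joints at [-1.396, 0.22, 1.526, -0, 1.395, -0.126], TCP at [0.185, -0.597, 0.239] pointing down, gripper open.
Joint ranges: [-2.98, 2.98], [-0.91, 2.08], [0.09, 2.57], [-1.24, 4.39], [0.2, 2.65], [-2.68, 2.68]. Speed limits (rad/s): [2.57, 2.57, 3.01, 3.14, 3.14, 3.14].

INTERFACE

Orientations are given as a unit quaternion [w, x, y, z].
In Python, from plant import env, get_image, calibration, order gives the robot as it stands.
- The arm moves only by the shell command python3 -m creep 'ROWS' [FORCE]. ROWS is JSON, one flat list of numbers, 7 for each row, row after row: the closure, from -1 (fully open) to 1 (shut), so that 0 is half open, then the shift along the tool's x, y, z in cm, then the turn, a rotation vector about the tool's x, y, z in rad. A call has 1 to 5 rows; each row shifts and turns the commanded pose from where the row before left it, along the tool's axes as they then stand; what a row does not reach is not made up. A row lasts 1/8 s, in which the tool goes at most 62.5 mm and 10.7 degrees, less where a joint would pass 70% of its speed; a pose out of reach is approached as far as the arm can. A call with a gripper value outside its range is refused whole. The fingers move at their own pace and stop on an object; FORCE is the grip in N (left out, the last holds). Time passes only in rows, so rows that do not move let the fingers close. It gives the time, the measured TCP pose, the force, the opening and the grip force at its end, in the units of the state.
- env.state(): the state, without advancing time (a new reading comes with each control period).
- get_image(name): name is "scene" or "top"; returns the picture (384x512x3 uint8, red, green, blue); there is no depth.
- calibration(name): a dict with "fx", "fy", "cx", "cy" (pixels), "dist_coeffs" ([k1, k2, p1, p2, k3] as OpenCV has them; the pictures are not rectified), "R" (3x3) and "t" (3): a world point X has camera coordinates R X + t. Camera axes: x right, y down, z forward; pixel columns grow to the right and rows downward; lengths in m; the calibration is good to about 2 mm. A picture is of the moment at which its call begins. calibration takes no time and is no camera call.
- order.job_done(): hands the job in; it is judged then, once.
The state is a dict: "time": time; "joint_pos": joint angles; "qvel": joint speeds; "tau": joint torques, N m; "tcp_pos": TCP position; "tool_rot": TCP orientation; "force": force on the tool from outside, world axes, zero at the start; "ft_torque": the same for the moment, N m; "finger_gap": opening from 0.0 (shut) to 1.0 (fully open); "grasp_force": force on a finger pad.
Only numpy, scipy, OpenCV 4.12 (cv2) and the standard library are available. Lean on these libraries where they do the work, as an engineer would, in place of code of your own. Each camera call takes 0.05 s, during which the arm holds its last target. There are 200 camera calls.

## Working session

There is one attempt and no reset: what is moved stays moved. The work goes in short steps, Python scripts to look and compute and a shell command to move; the robot and the scene stay as the last step left them, time stands still between calls to the robot, and variables do not carry over. Pictures are saved under pics/ and viewed, at most 10 in all, crops included, and the job is handed in when it is done.

```bash
ls; mkdir -p pics
python3 - <<'E'
from plant import env,get_image,calibration
import cv2,numpy as np
for n in("scene","top"):
    im=get_image(n); np.save(f"pics/{n}0.npy",im); cv2.imwrite(f"pics/{n}0.png",cv2.resize(im[:,:,::-1],(768,576)))
    c=calibration(n); print(n,{k:np.round(v,4).tolist() for k,v in c.items()})
s=env.state(); print(s['time'],s['tcp_pos'],s['tool_rot'],s['finger_gap'])
E
```

```text
pics
scene {'fx': 421.7708, 'fy': 421.7708, 'cx': 254.2126, 'cy': 191.7214, 'dist_coeffs': [-0.095, 0.0, 0.0, 0.0, 0.0], 'R': [[-0.8388, 0.5445, 0.0008], [0.3028, 0.4677, -0.8304], [-0.4525, -0.6963, -0.5571]], 't': [0.3862, -0.0802, 1.597]}
top {'fx': 438.8355, 'fy': 438.8355, 'cx': 254.0014, 'cy': 188.7547, 'dist_coeffs': [0.0036, 0.0, 0.0, 0.0, 0.0], 'R': [[0.0294, -0.9996, -0.0038], [-0.9982, -0.0292, -0.0519], [0.0518, 0.0053, -0.9986]], 't': [0.0699, 0.5214, 1.4817]}
0.1 [ 0.18509223 -0.59640107  0.23830848] [-8.78876165e-04  9.88710537e-01  1.49835583e-01 -2.17254390e-05] 0.9964883321226247
```

View pics/scene0.png

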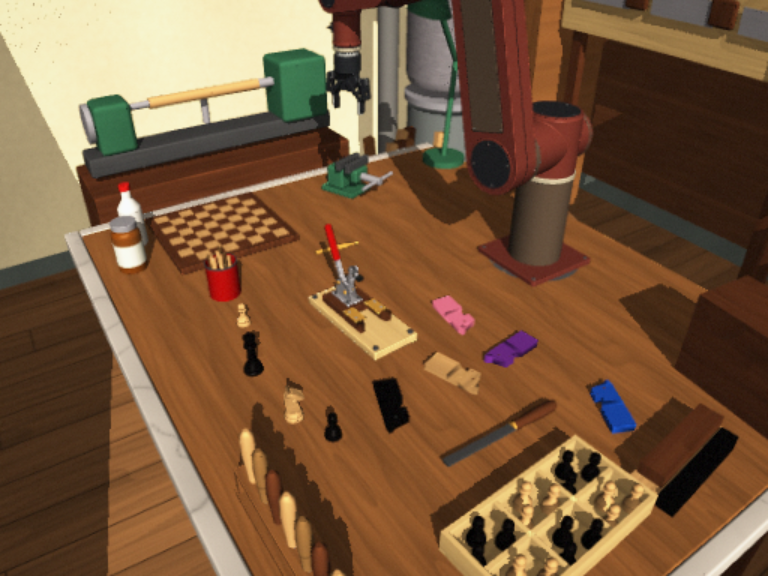

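View pics/top0.png

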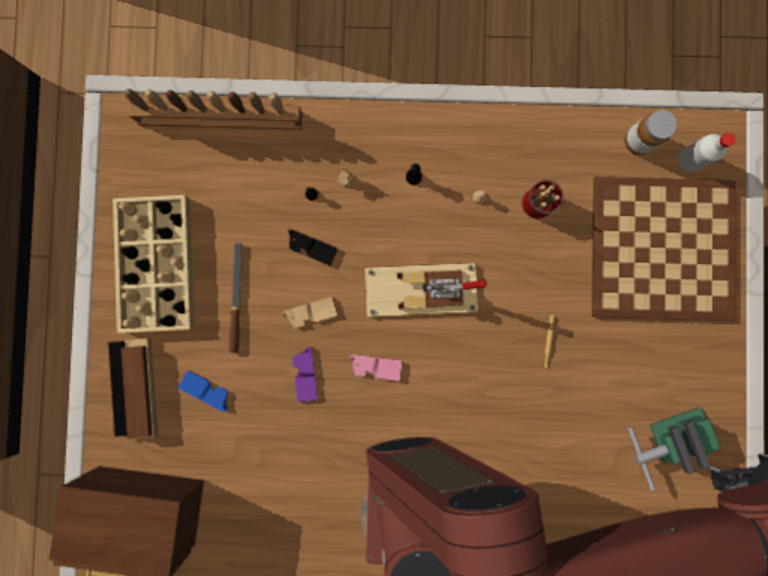

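Scene and top views, in 768-wide pixels. Top view candidates for the maple blank:
- Pale tan blank at (312,313), foot to the right. It matches the description, so I choose this one.
- Ebony blank (313,247), pink (377,368), purple (305,377) and blue (204,391): look-alikes.
- Finished knight (345,178): standing, not the target.

The fixture board spans about (365–478, 265–318), with its ledge to the left and the red handle at (475,285).

```bash
cat > h.py <<'E'
import numpy as np,cv2
from plant import env,get_image,calibration
def ray(n,uv):
    c=calibration(n);K=np.array([[c['fx'],0,c['cx']],[0,c['fy'],c['cy']],[0,0,1]])
    p=cv2.undistortPoints(np.float64(uv).reshape(-1,1,2),K,np.array(c['dist_coeffs'])).reshape(-1,2)
    R=np.array(c['R']);d=np.c_[p,np.ones(len(p))]@R
    return -R.T@np.array(c['t']),d
def plane(n,uv,z):
    o,d=ray(n,uv);return o+d*((z-o[2])/d[:,2])[:,None]
def proj(n,X):
    c=calibration(n);K=np.array([[c['fx'],0,c['cx']],[0,c['fy'],c['cy']],[0,0,1]])
    return cv2.projectPoints(np.float64(X).reshape(-1,1,3),cv2.Rodrigues(np.array(c['R']))[0],np.array(c['t']),K,np.array(c['dist_coeffs']))[0].reshape(-1,2)
def blob(n,im,box,lo,hi):
    u0,v0,u1,v1=box;m=np.zeros(im.shape[:2],np.uint8)
    m[v0:v1,u0:u1]=cv2.inRange(cv2.cvtColor(im,cv2.COLOR_RGB2HSV),lo,hi)[v0:v1,u0:u1]
    m=cv2.morphologyEx(m,cv2.MORPH_OPEN,np.ones((2,2),np.uint8))
    cs=cv2.findContours(m,cv2.RETR_EXTERNAL,cv2.CHAIN_APPROX_NONE)[0]
    return max(cs,key=cv2.contourArea).reshape(-1,2)
E
python3 - <<'E'
import numpy as np,cv2
from h import *
im=np.load("pics/top0.npy")
hsv=cv2.cvtColor(im,cv2.COLOR_RGB2HSV)
for p in[(214,205),(205,210),(250,195),(255,182),(190,195),(225,215),(225,205),(280,196)]: print(p,hsv[p[1],p[0]])
cr=im[160:265,180:340,::-1]; cv2.imwrite("pics/crop0.png",cv2.resize(cr,(800,525),interpolation=cv2.INTER_CUBIC))
E
```

```text
(214, 205) [ 17 104 187]
(205, 210) [ 17 111 158]
(250, 195) [ 19  89 204]
(255, 182) [ 20  88 197]
(190, 195) [ 14 136 157]
(225, 215) [ 14 139 150]
(225, 205) [ 14 144  90]
(280, 196) [ 19  86 202]
```

View pics/crop0.png

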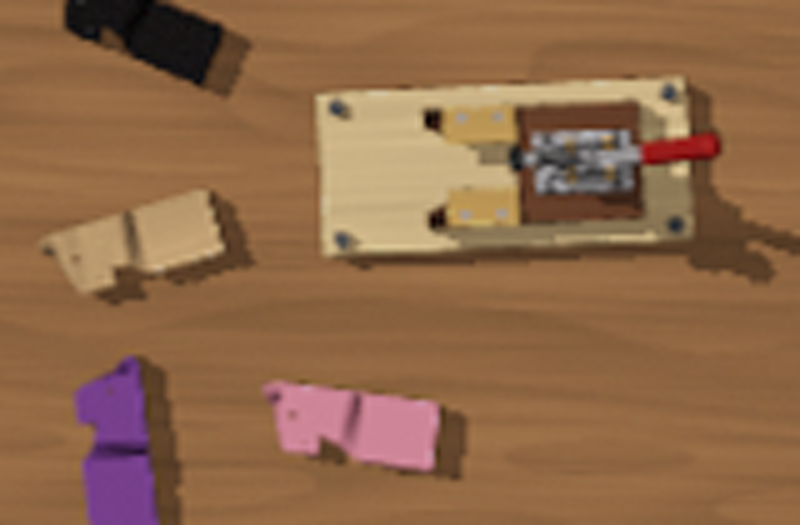

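The crop confirms it. The pale blank has its foot corners at crop (208,190) and (226,250), muzzle at (82,295) and ears at (42,240). The board corners are near (317,95), (687,78), (693,238) and (323,257).

```bash
cat > meas.py <<'E'
from h import *
def rect(n,im,box,lo,hi,z,name):
    c=blob(n,im,box,lo,hi); P=plane(n,c,z)[:,:2]
    r=cv2.minAreaRect((P*1000).astype(np.float32)); b=cv2.boxPoints(r)/1000
    print(name,'centre',np.round(np.array(r[0])/1000,4),'size mm',np.round(r[1],1),'corners',np.round(b,4).tolist())
    return b
E
python3 - <<'E'
from meas import *
im=np.load("pics/top0.npy")
print('cam',ray('top',[[0,0]])[0])
b=rect('top',im,(185,190,235,222),(12,60,135),(22,125,255),.016,'maple')
f=rect('top',im,(240,172,325,215),(15,40,100),(24,115,255),.018,'board')
# hand-picked checks
cp=lambda a:np.array(a)/5+[180,160]-.4
print('maple pts foot L,R, muzzle, ear',np.round(plane('top',cp([(208,190),(226,250),(82,295),(42,240)]),.016),4))
print('board',np.round(plane('top',cp([(317,95),(687,78),(693,238),(323,257)]),.018),4))
print('keeper: tl,bl outer',np.round(plane('top',cp([(443,104),(447,228),(518,104),(519,226)]),.040),4))
sc=np.load("pics/scene0.npy")
for nm,z,bx in(('maple',.016,b),('board',.018,f)):
    q=proj('scene',np.c_[bx,np.full(4,z)])
    cv2.polylines(sc,[np.int32(np.round(q*16))],True,(0,0,255),1,4,4)
cv2.imwrite("pics/scchk.png",cv2.resize(sc[170:280,190:340,::-1],(750,550),interpolation=cv2.INTER_CUBIC))
E
```

```text
cam [0.44163901 0.07719987 1.50699878]
maple centre [0.4532 0.2151] size mm [45.9 60.1] corners [[0.4219000041484833, 0.23639999330043793], [0.4408000111579895, 0.1793999969959259], [0.4844000041484833, 0.193900004029274], [0.46549999713897705, 0.250900000333786]]
board centre [ 0.5041 -0.0085] size mm [111.8 252.2] corners [[0.4392000138759613, 0.11320000141859055], [0.45750001072883606, -0.13840000331401825], [0.5690000057220459, -0.13019999861717224], [0.5507000088691711, 0.12129999697208405]]
maple pts foot L,R, muzzle, ear [[0.4856 0.1957 0.016 ]
 [0.4453 0.1822 0.016 ]
 [0.4119 0.2788 0.016 ]
 [0.4484 0.3073 0.016 ]]
board [[ 0.5524  0.1236  0.018 ]
 [ 0.5713 -0.1277  0.018 ]
 [ 0.4627 -0.1341  0.018 ]
 [ 0.4425  0.1161  0.018 ]]
keeper: tl,bl outer [[ 0.5472  0.0383  0.04  ]
 [ 0.4642  0.0333  0.04  ]
 [ 0.5486 -0.0119  0.04  ]
 [ 0.467  -0.0147  0.04  ]]
```

View pics/scchk.png

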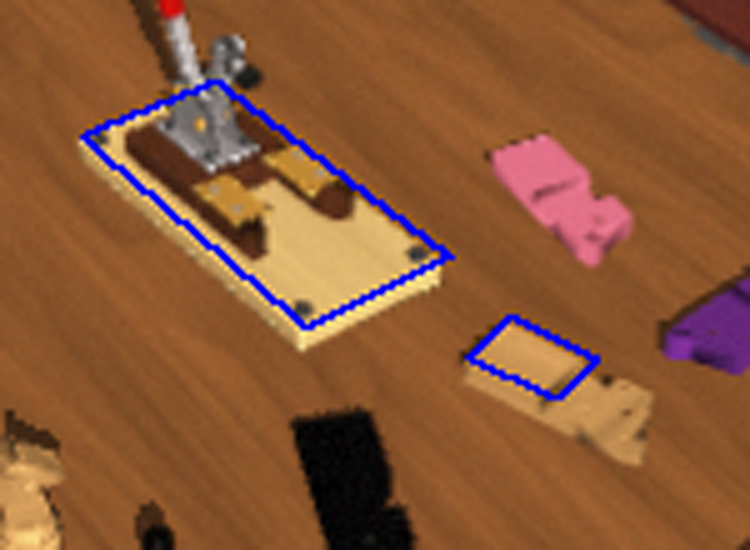

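The projected outlines agree with the scene view. The estimates are:
- **Blank:** head at about (0.4365, 0.272), x axis at yaw -1.248.
- **Fixture:** x axis at yaw about -1.493, stop at about (0.508, -0.012).

I'll turn the tool by +1.59 in world yaw first, then travel.

```bash
cat > go.py <<'E'
# usage: go.py x y z toolx_yaw : remaining move, in tool axes (cm) and turn about tool z
import sys
from h import *
from scipy.spatial.transform import Rotation as Ro
def st(): 
    s=env.state();w,x,y,z=s['tool_rot'];return s,Ro.from_quat([x,y,z,w])
if __name__=='__main__':
    s,R=st();t=np.array([float(a) for a in sys.argv[1:4]]);p=s['tcp_pos'];yaw=float(sys.argv[4])
    m=R.as_matrix();Y=np.arctan2(m[1,0],m[0,0])
    T=Ro.from_matrix(np.array([[np.cos(yaw),np.sin(yaw),0],[np.sin(yaw),-np.cos(yaw),0],[0,0,-1]]))
    print('t',round(s['time'],2),'p',np.round(p,4),'yaw',round(Y,3),'shift cm',np.round(R.inv().apply(t-p)*100,2),'rot',np.round((R.inv()*T).as_rotvec(),3),'F',np.round(s['force'],1),'gap',round(s['finger_gap'],3),'grip',round(s['grasp_force'],1))
E
python3 -m creep '[-0.5,0,0,0,0,0,-0.18, -0.5,0,0,0,0,0,-0.18, -0.5,0,0,0,0,0,-0.18, -0.5,0,0,0,0,0,-0.18, -0.5,0,0,0,0,0,-0.18]'
python3 -m creep '[-0.5,0,0,0,0,0,-0.175, -0.5,0,0,0,0,0,-0.175, -0.5,0,0,0,0,0,-0.175, -0.5,0,0,0,0,0,-0.17, -0.5,0,0,0,0,0,0]'
python3 go.py .4365 .272 .15 1.893
```

```text
time: 0.72
tcp_pos: [0.1851, -0.5966, 0.2386]
tool_rot: [-0.001, 0.823, 0.567, 0.0]
force: [0.6, 0.4, -0.3]
finger_gap: 0.751
grasp_force: 0.0
time: 1.35
tcp_pos: [0.1851, -0.5966, 0.2387]
tool_rot: [-0.0, 0.584, 0.812, 0.0]
force: [0.1, -0.1, 0.6]
finger_gap: 0.749
grasp_force: 0.0
t 1.35 p [ 0.1851 -0.5966  0.2387] yaw 1.894 shift cm [74.36 51.45  8.95] rot [ 0.    -0.001  0.001] F [ 0.1 -0.1  0.6] gap 0.749 grip 0.0
```

```bash
python3 -m creep '[-0.5,4.5,3.1,0,0,0,0, -0.5,4.5,3.1,0,0,0,0, -0.5,4.5,3.1,0,0,0,0, -0.5,4.5,3.1,0,0,0,0, -0.5,4.5,3.1,0,0,0,0]' | head -2
python3 -m creep '[-0.5,4.5,3.1,0,0,0,0, -0.5,4.5,3.1,0,0,0,0, -0.5,4.5,3.1,0,0,0,0, -0.5,4.5,3.1,0,0,0,0, -0.5,4.5,3.1,0,0,0,0]' | head -2
python3 -m creep '[-0.5,4.5,3.1,0,0,0,0, -0.5,4.5,3.1,0,0,0,0, -0.5,4.5,3.1,0,0,0,0, -0.5,4.5,3.1,0,0,0,0, -0.5,4.5,3.1,0,0,0,0]' | head -2
python3 go.py .4365 .272 .15 1.893
```

```text
time: 1.98
tcp_pos: [0.2604, -0.3325, 0.2391]
time: 2.6
tcp_pos: [0.3354, -0.0699, 0.2395]
time: 3.22
tcp_pos: [0.4105, 0.1932, 0.2394]
t 3.23 p [0.4105 0.1932 0.2394] yaw 1.892 shift cm [6.65 4.95 8.94] rot [ 0.001  0.    -0.001] F [ 0.8 -1.2  1. ] gap 0.752 grip 0.0
```

```bash
python3 -m creep '[-0.5,3.3,2.5,2,0,0,0, -0.5,3.3,2.5,4,0,0,0, -0.5,0,0,5,0,0,0, -0.5,0,0,5,0,0,0, -0.5,0,0,1.5,0,0,0]' | head -2
python3 - <<'E'
from h import *
im=get_image("scene"); c=proj("scene",[[.4365,.272,.02]])[0]; print(c)
u,v=int(c[0]),int(c[1]); cv2.imwrite("pics/s1.png",cv2.resize(im[max(0,v-60):v+50,u-75:u+75,::-1],(750,550),interpolation=cv2.INTER_CUBIC))
E
python3 go.py .4365 .272 .012 1.893
```

```text
time: 3.85
tcp_pos: [0.4338, 0.2687, 0.0608]
[313.17680828 248.69031137]
t 3.9 p [0.4342 0.2687 0.0608] yaw 1.893 shift cm [0.24 0.36 4.88] rot [-0.006  0.     0.   ] F [-1.8 -1.7 -0.9] gap 0.751 grip 0.0
```

View pics/s1.png

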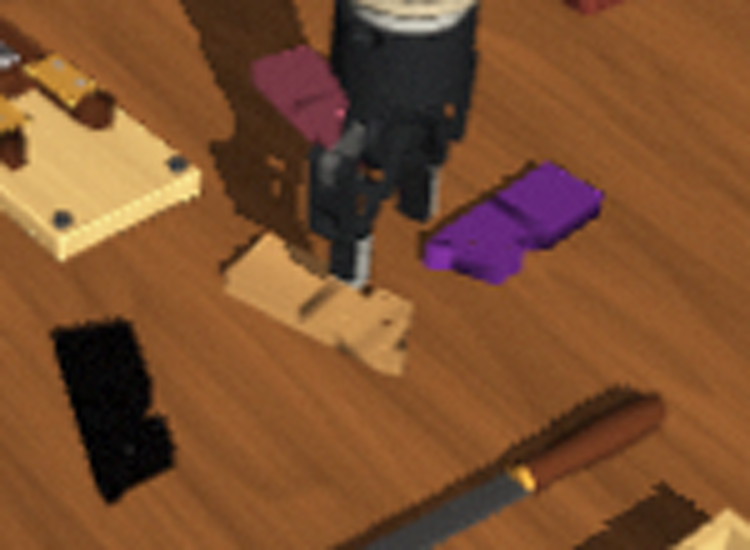

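The fingers straddle the blank's head above it (crop centre about 375,290), with the purple blank clear to the right. Descending with the small correction.

```bash
python3 -m creep '[-0.5,0.24,0.36,1.5,0,0,0, -0.5,0,0,1.5,0,0,0, -0.5,0,0,1,0,0,0, -0.5,0,0,0.4,0,0,0, -0.5,0,0,0.3,0,0,0]' 
python3 -m creep '[-0.5,0,0,0.2,0,0,0,-0.5,0,0,0,0,0,0]' | sed -n 2,4p
python3 go.py .4365 .272 .012 1.893
```

```text
time: 4.53
tcp_pos: [0.4394, 0.2732, 0.0174]
tool_rot: [0.0, 0.583, 0.812, 0.0]
force: [0.2, 0.7, 0.4]
finger_gap: 0.753
grasp_force: 0.0
tcp_pos: [0.4393, 0.2732, 0.0154]
tool_rot: [0.0, 0.583, 0.812, 0.0]
force: [-0.3, -0.1, -0.0]
t 4.78 p [0.4393 0.2732 0.0154] yaw 1.896 shift cm [-0.02 -0.31  0.34] rot [ 0.    -0.     0.003] F [-0.3 -0.1 -0. ] gap 0.752 grip 0.0
```

```bash
python3 -m creep '[-0.5,0,-0.3,0.2,0,0,0,-0.5,0,0,0.2,0,0,0,0.3,0,0,0,0,0,0,0.3,0,0,0,0,0,0,0.3,0,0,0,0,0,0]' 40
python3 -m creep '[0.3,0,0,0,0,0,0,0.3,0,0,0,0,0,0]' 
python3 go.py .4365 .272 .012 1.893
```

```text
time: 5.4
tcp_pos: [0.4368, 0.2723, 0.0116]
tool_rot: [0.0, 0.583, 0.812, 0.0]
force: [0.5, -0.8, 1.9]
finger_gap: 0.503
grasp_force: 40.5
time: 5.65
tcp_pos: [0.4368, 0.2724, 0.0116]
tool_rot: [0.0, 0.583, 0.812, 0.0]
force: [0.7, 1.1, 4.7]
finger_gap: 0.501
grasp_force: 40.6
t 5.65 p [0.4368 0.2724 0.0116] yaw 1.896 shift cm [-0.02 -0.04 -0.04] rot [ 0.001 -0.     0.003] F [0.7 1.1 4.7] gap 0.501 grip 40.6
```

```bash
python3 -m creep '[0.3,0,0,-1.5,0,0,0,0.3,0,0,-1.5,0,0,0.08,0.3,0,0,-1.5,0,0,0.08,0.3,0,0,0,0,0,0.088,0.3,0,0,0,0,0,0]' | sed -n '2p;4,6p'
python3 go.py .4953 .1515 .045 1.648
```

```text
tcp_pos: [0.4364, 0.2722, 0.057]
force: [0.3, 0.5, -0.9]
finger_gap: 0.502
grasp_force: 40.4
t 6.28 p [0.4364 0.2722 0.057 ] yaw 1.649 shift cm [-12.49   4.94   1.2 ] rot [ 0.    -0.     0.001] F [ 0.3  0.5 -0.9] gap 0.502 grip 40.4
```

```bash
python3 -m creep '[0.3,-3.5,1.5,0,0,0,0,0.3,-3.5,1.5,0,0,0,0,0.3,-3.5,1.2,0.4,0,0,0,0.3,-2,0.7,0.6,0,0,0,0.3,0,0,0,0,0,0]' | sed -n '2p;4,6p'
python3 -m creep '[0.3,0,0,0,0,0,0]' >/dev/null
python3 - <<'E'
from h import *
im=get_image("top"); np.save("pics/top2.npy",im)
cv2.imwrite("pics/t2.png",cv2.resize(im[160:235,210:330,::-1],(800,500),interpolation=cv2.INTER_CUBIC))
E
python3 go.py .4953 .1515 .0305 1.648
```

```text
tcp_pos: [0.4947, 0.15, 0.0458]
force: [0.5, 1.1, 0.4]
finger_gap: 0.503
grasp_force: 40.4
t 7.08 p [0.4945 0.152  0.0464] yaw 1.649 shift cm [-0.05  0.08  1.59] rot [-0.    -0.     0.001] F [ 0.7 -0.8 -1.2] gap 0.501 grip 40.4
```

View pics/t2.png

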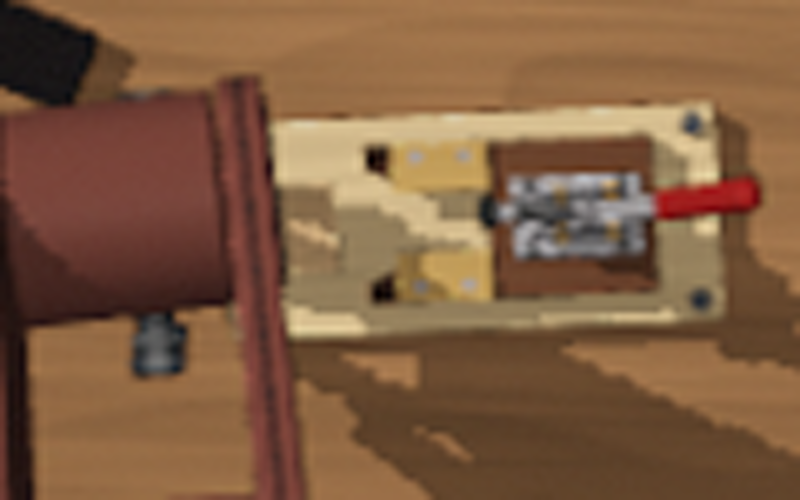

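The arm hides the head. The foot edge is near crop (340,185–265), in front of the mouth, and the keepers' left ends are at (390,145) and (395,302). I'll check the lateral fit in the scene view.

Run:
```python
from h import *
cp=lambda a:(np.array(a)+.5)/6.6667+[210,160]-.5
k=plane('top',cp([(390,145),(395,302),(487,142),(492,300)]),.040)[:,:2]
print('keeper mids',(k[0]+k[1])/2,(k[2]+k[3])/2, 'w',np.linalg.norm(k[0]-k[1]))
im=get_image("scene"); np.save("pics/scene2.npy",im)
big=cv2.resize(im[165:255,205:325,::-1],(800,600),interpolation=cv2.INTER_CUBIC)
P=lambda X:np.int32(((proj('scene',X)-[205,165]+.5)*6.6667-.5)*16)
s=env.state();h=np.array([s['tcp_pos'][0],s['tcp_pos'][1]]);a=1.649-np.pi;ex=np.array([np.cos(a),np.sin(a)]);ey=np.array([-ex[1],ex[0]])
z=s['tcp_pos'][2]-.0116+.016
F=[h+.089*ex+sgn*.022*ey for sgn in(-1,1)]; print('foot mid',h+.089*ex)
cv2.polylines(big,[P(np.array([[*F[0],z-.016],[*F[0],z],[*F[1],z],[*F[1],z-.016]]))],True,(255,0,0),1,4,4)
st=np.array([.508,-.012]);fx=np.array([.0775,-.997])
cv2.polylines(big,[P(np.array([[*(st-.132*fx),.018],[*st,.018]]))],False,(0,0,255),1,4,4)
cv2.imwrite("pics/s2.png",big)
```

```text
keeper mids [0.50466732 0.03628419] [ 0.50734616 -0.01232351] w 0.07888384396804522
foot mid [0.50149818 0.06340105]
```

View pics/s2.png

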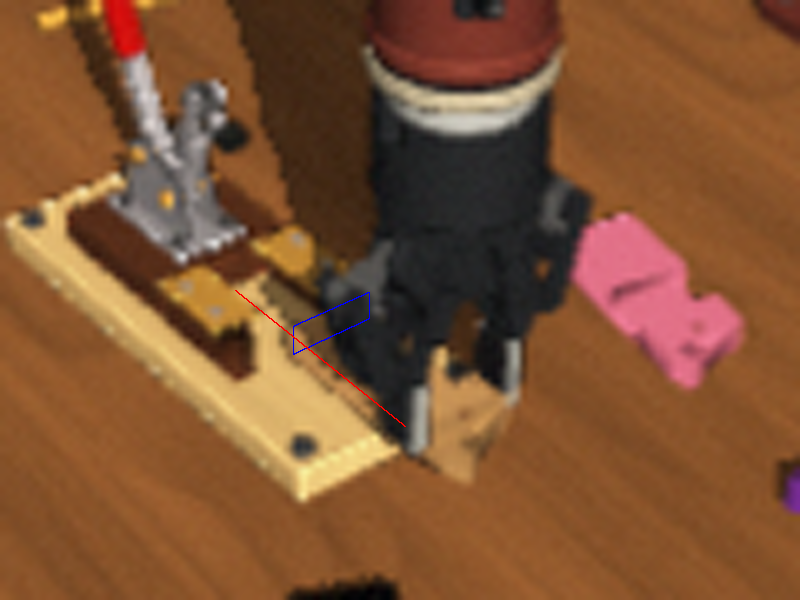

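The line and keeper mids agree to under 1 mm: the keeper mid is (0.5047, 0.0363), the line gives (0.5043, 0.0359). The foot sits about 13 mm before the mouth. I'll lower it onto the ledge.

```bash
python3 -m creep '[0.3,0,0.07,0.8,0,0,0,0.3,0,0,0.5,0,0,0,0.3,0,0,0.2,0,0,0,0.3,0,0,0,0,0,0]' | sed -n '2p;4,6p'
python3 go.py .508 -.012 .0305 1.648
python3 -m creep '[0.3,0,0,0.1,0,0,0,0.3,0,0,0,0,0,0]' | sed -n '2p;4,6p'
```

```text
tcp_pos: [0.4953, 0.1514, 0.031]
force: [-0.4, 0.5, 0.1]
finger_gap: 0.506
grasp_force: 40.4
t 7.62 p [0.4953 0.1514 0.031 ] yaw 1.648 shift cm [-16.39   0.     0.05] rot [-0.001  0.     0.   ] F [-0.4  0.5  0.1] gap 0.506 grip 40.4
tcp_pos: [0.4956, 0.1514, 0.0304]
force: [-1.0, -0.4, 0.0]
finger_gap: 0.507
grasp_force: 40.4
```

```bash
python3 -m creep '[0.3,-0.8,0,0,0,0,0,0.3,-0.8,0,0,0,0,0,0.3,-0.7,0,0,0,0,0,0.3,-0.5,0,0,0,0,0,0.3,0,0,0,0,0,0]' | sed -n '2p;4,6p'
python3 -m creep '[0.3,-0.5,0,0,0,0,0,0.3,-0.5,0,0,0,0,0,0.3,-0.5,0,0,0,0,0,0.3,0,0,0,0,0,0]' | sed -n '2p;4,6p'
python3 go.py .508 -.012 .0305 1.648
```

```text
tcp_pos: [0.4978, 0.123, 0.0304]
force: [0.3, 1.3, -1.2]
finger_gap: 0.502
grasp_force: 40.4
tcp_pos: [0.4989, 0.1081, 0.0303]
force: [-0.1, 1.2, 0.5]
finger_gap: 0.503
grasp_force: 40.4
t 9.0 p [0.4989 0.1081 0.0303] yaw 1.647 shift cm [-1.205e+01 -1.000e-02 -2.000e-02] rot [ 0.     0.    -0.001] F [-0.1  1.2  0.5] gap 0.503 grip 40.4
```

```bash
python3 -m creep '[0.3,-0.7,0,0,0,0,0,0.3,-0.7,0,0,0,0,0,0.3,-0.7,0,0,0,0,0,0.3,-0.5,0,0,0,0,0,0.3,0,0,0,0,0,0]' | sed -n '2p;4,6p'
python3 -m creep '[0.3,-0.2,0,0,0,0,0,0.3,-0.2,0,0,0,0,0,0.3,0,0,0,0,0,0]' | sed -n '2p;4,6p'
python3 go.py .508 -.012 .0305 1.648
```

```text
tcp_pos: [0.501, 0.0821, 0.0303]
force: [-0.7, -0.3, -0.1]
finger_gap: 0.506
grasp_force: 40.4
tcp_pos: [0.5012, 0.0786, 0.0303]
force: [0.3, 0.1, -0.5]
finger_gap: 0.501
grasp_force: 40.4
t 10.0 p [0.5012 0.0786 0.0303] yaw 1.648 shift cm [-9.08 -0.02 -0.02] rot [-0. -0. -0.] F [ 0.3  0.1 -0.5] gap 0.501 grip 40.4
```

Nearly home (estimated 2 mm left). I'll creep on until the stop pushes back.

```bash
for i in 1; do python3 -m creep '[0.3,-0.15,0,0,0,0,0,0.3,0,0,0,0,0,0]' | sed -n '2p;4p'; done
python3 -m creep '[0.3,-0.15,0,0,0,0,0,0.3,0,0,0,0,0,0]' | sed -n '2p;4p'
python3 -m creep '[0.3,-0.1,0,0,0,0,0,0.3,0,0,0,0,0,0]' | sed -n '2p;4p'
```

```text
tcp_pos: [0.5013, 0.0771, 0.0303]
force: [-0.1, 0.4, -0.9]
tcp_pos: [0.5015, 0.0756, 0.0303]
force: [0.0, 0.6, 0.0]
tcp_pos: [0.5015, 0.0755, 0.0303]
force: [0.3, 4.6, -1.3]
```

```bash
python3 -m creep '[0.3,-0.1,0,0,0,0,0,0.3,0,0,0,0,0,0,0.3,0,0,0,0,0,0]' | sed -n '2p;4p'
python3 - <<'E'
from h import *
im=get_image("scene"); np.save("pics/scene3.npy",im)
cv2.imwrite("pics/s3.png",cv2.resize(im[165:255,205:325,::-1],(800,600),interpolation=cv2.INTER_CUBIC))
E
```

```text
tcp_pos: [0.5015, 0.0754, 0.0304]
force: [0.1, 8.5, -0.4]
```

View pics/s3.png

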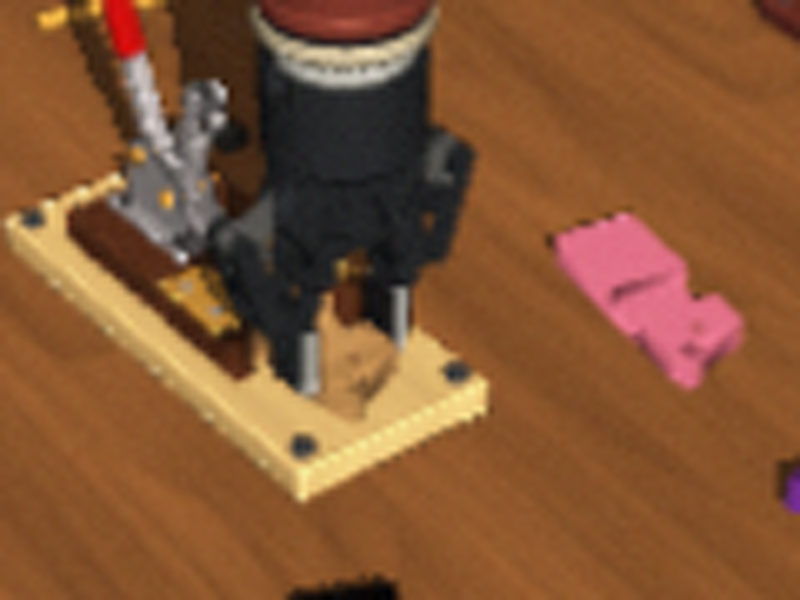

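The blank is home: its head is on the ledge with the foot under the keepers, and the stop pushes back with 8.5 N. Releasing and rising.

```bash
python3 -m creep '[-0.5,0,0,0,0,0,0,-0.5,0,0,0,0,0,0,-0.5,0,0,0,0,0,0,-0.5,0,0,-1,0,0,0,-0.5,0,0,-2,0,0,0]' | sed -n '2p;4,6p'
python3 -m creep '[-0.5,0,0,-4,0,0,0,-0.5,0,0,-5,0,0,0,-0.5,0,0,-5,0,0,0,-0.5,0,0,-1,0,0,0,1,0,0,0,0,0,0]' | sed -n '2p;4,6p'
python3 -m creep '[1,0,0,0,0,0,0,1,0,0,0,0,0,0,1,0,0,0,0,0,0]' | sed -n '2p;4,6p'
python3 go.py .5123 -.0668 .181 1.648
python3 - <<'E'
from h import *
im=get_image("top"); s=get_image("scene"); np.save("pics/top4.npy",im)
a=cv2.resize(im[165:225,235:335,::-1],(700,420),interpolation=cv2.INTER_CUBIC)
cv2.imwrite("pics/t4.png",a)
cv2.imwrite("pics/s4.png",cv2.resize(s[135:255,185:345,::-1],(800,600),interpolation=cv2.INTER_CUBIC))
E
```

```text
tcp_pos: [0.5008, 0.0735, 0.0604]
force: [0.1, -0.1, -0.1]
finger_gap: 0.754
grasp_force: 0.0
tcp_pos: [0.502, 0.0735, 0.2113]
force: [0.5, 0.3, 0.2]
finger_gap: 0.557
grasp_force: 0.0
tcp_pos: [0.501, 0.0736, 0.2091]
force: [0.2, -0.1, 0.3]
finger_gap: 0.002
grasp_force: 0.0
t 12.8 p [0.501  0.0736 0.2091] yaw 1.648 shift cm [-14.09   0.06   2.81] rot [-0.002 -0.    -0.   ] F [ 0.2 -0.1  0.3] gap 0.002 grip 0.0
```

View pics/s4.png

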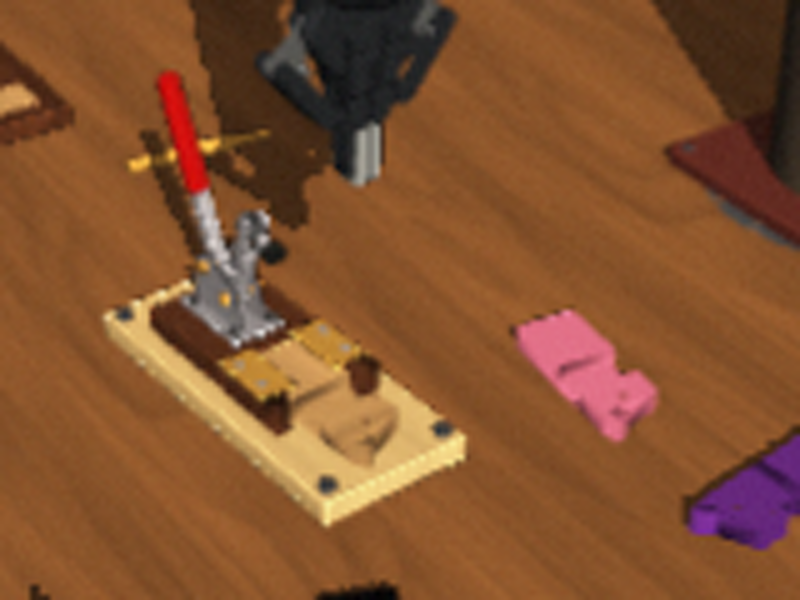

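The blank lies straight under the keepers (crop about 300,370 to 360,430), and the handle is still open with its top at (170,80). Moving the closed fingers to the slot side of the handle.

```bash
python3 -m creep '[1,-4,0.06,0,0,0,0,1,-5,0,0,0,0,0,1,-4,0,0,0,0,0,1,-1.1,0,0.5,0,0,0,1,0,0,1,0,0,0]' | sed -n '2p;4p'
python3 -m creep '[1,0,0,1,0,0,0,1,0,0,0,0,0,0]' | sed -n '2p;4p'
python3 go.py .5123 -.0668 .181 1.648
```

```text
tcp_pos: [0.5132, -0.0671, 0.195]
force: [0.5, 0.7, 0.6]
tcp_pos: [0.512, -0.0655, 0.1837]
force: [0.3, 0.5, -0.1]
t 13.78 p [ 0.512  -0.0655  0.1837] yaw 1.649 shift cm [-0.13  0.02  0.27] rot [-0.003 -0.001  0.001] F [ 0.3  0.5 -0.1] gap -0.001 grip 0.0
```

```bash
python3 -m creep '[1,-0.8,0,0.25,0,0,0,1,-0.7,0,0,0,0,0,1,-1,0,0.3,0,0,0,1,-1,0,0.3,0,0,0,1,0,0,0,0,0,0]' | sed -n '2p;4p'
python3 -m creep '[1,-0.9,0,0.5,0,0,0,1,-0.9,0,0.5,0,0,0,1,-0.8,0,0.7,0,0,0,1,-0.8,0,0.7,0,0,0,1,0,0,0,0,0,0]' | sed -n '2p;4p'
python3 go.py .5123 -.0668 .181 1.648
```

```text
tcp_pos: [0.5155, -0.1028, 0.1764]
force: [0.7, 0.0, 0.7]
tcp_pos: [0.5176, -0.1362, 0.1517]
force: [-1.0, 0.1, 0.3]
t 15.03 p [ 0.5176 -0.1362  0.1517] yaw 1.647 shift cm [ 6.96 -0.01 -2.93] rot [-0.002 -0.001 -0.001] F [-1.   0.1  0.3] gap 0.002 grip 0.0
```

```bash
python3 -m creep '[1,-0.65,0,0.8,0,0,0,1,-0.65,0,0.85,0,0,0,1,-0.5,0,0.9,0,0,0,1,-0.45,0,1,0,0,0,1,0,0,0,0,0,0]' | sed -n '2p;4p'
cat > ang.py <<'E'
from h import *
# handle angle: red pixels in scene view, rays cut with the slot's mid-plane
im=get_image("scene");hsv=cv2.cvtColor(im,cv2.COLOR_RGB2HSV)
m=((hsv[...,0]<6)|(hsv[...,0]>174))&(hsv[...,1]>180)&(hsv[...,2]>90)
fx=np.array([.0775,-.997,0]);n=np.array([.997,.0775,0]);st=np.array([.508,-.012,0])
v,u=np.nonzero(m);o,d=ray('scene',np.c_[u,v]);P=o+d*(((st-o)@n)/(d@n))[:,None]
x=(P-st)@fx-.058;z=P[:,2]-.07;r=np.hypot(x,z);k=(r>.03)&(r<.14)&(x>0)
print('n',k.sum(),'angle above level',np.median(np.arctan2(z[k],x[k])).round(3),'r',r[k].min().round(3),r[k].max().round(3))
E
python3 ang.py
```

```text
tcp_pos: [0.5191, -0.1581, 0.1158]
force: [0.2, -0.1, 0.3]
n 75 angle above level 0.224 r 0.052 0.136
```

```bash
python3 -m creep '[1,-0.3,0,0.6,0,0,0,1,-0.25,0,0.6,0,0,0,1,0,0,0.4,0,0,0,1,0,0,0,0,0,0]' | sed -n '2p;4p'; python3 ang.py
python3 -m creep '[1,0,0,0.3,0,0,0,1,0,0,0,0,0,0]' | sed -n '2p;4p'; python3 ang.py
```

```text
tcp_pos: [0.5202, -0.1636, 0.1009]
force: [-0.4, -0.8, 0.1]
n 61 angle above level 0.091 r 0.054 0.135
tcp_pos: [0.5204, -0.1636, 0.0981]
force: [0.0, -0.4, -0.4]
n 63 angle above level 0.074 r 0.049 0.135
```

```bash
python3 -m creep '[1,0,0,0.3,0,0,0,1,0,0,0,0,0,0]' | sed -n '2p;4p'
python3 -m creep '[1,0,0,0.2,0,0,0,1,0,0,0,0,0,0]' | sed -n '2p;4p'; python3 ang.py
python3 -m creep '[1,0,0,0.2,0,0,0,1,0,0,0,0,0,0]' | sed -n '2p;4p'
```

```text
tcp_pos: [0.5204, -0.1635, 0.095]
force: [0.3, 0.6, 0.4]
tcp_pos: [0.5204, -0.1635, 0.0931]
force: [0.7, 0.7, 0.2]
n 56 angle above level 0.024 r 0.054 0.136
tcp_pos: [0.5206, -0.1637, 0.0916]
force: [-1.0, -0.2, 2.2]
```

```bash
python3 -m creep '[1,0,0,0.2,0,0,0,1,0,0,0,0,0,0]' | sed -n '2p;4p'
python3 -m creep '[1,0,0,0.2,0,0,0,1,0,0,0,0,0,0,1,0,0,0,0,0,0]' | sed -n '2p;4p'; python3 ang.py
```

```text
tcp_pos: [0.5209, -0.1638, 0.0912]
force: [-4.6, 2.5, 15.1]
tcp_pos: [0.521, -0.1638, 0.091]
force: [-10.7, 5.3, 27.0]
n 56 angle above level 0.008 r 0.054 0.136
```

Hard against the end stop (27 N with no further travel). Letting go and rising.

```bash
python3 -m creep '[1,0,0,-1,0,0,0,1,0,0,-3,0,0,0,1,0,0,-5,0,0,0,1,-2,0,-5,0,0,0,1,-4,0,0,0,0,0]' | sed -n '2p;4p'
python3 -m creep '[1,-4,0,0,0,0,0,1,0,0,0,0,0,0,1,0,0,0,0,0,0]' | sed -n '1,2p;4p'; python3 ang.py
python3 - <<'E'
from h import *
s=get_image("scene")
cv2.imwrite("pics/s5.png",cv2.resize(s[135:255,185:345,::-1],(800,600),interpolation=cv2.INTER_CUBIC))
E
```

```text
tcp_pos: [0.528, -0.2244, 0.233]
force: [-0.2, -0.2, -0.6]
time: 19.02
tcp_pos: [0.5279, -0.2629, 0.2266]
force: [-0.5, 0.6, -0.2]
n 74 angle above level 0.041 r 0.054 0.136
```

View pics/s5.png

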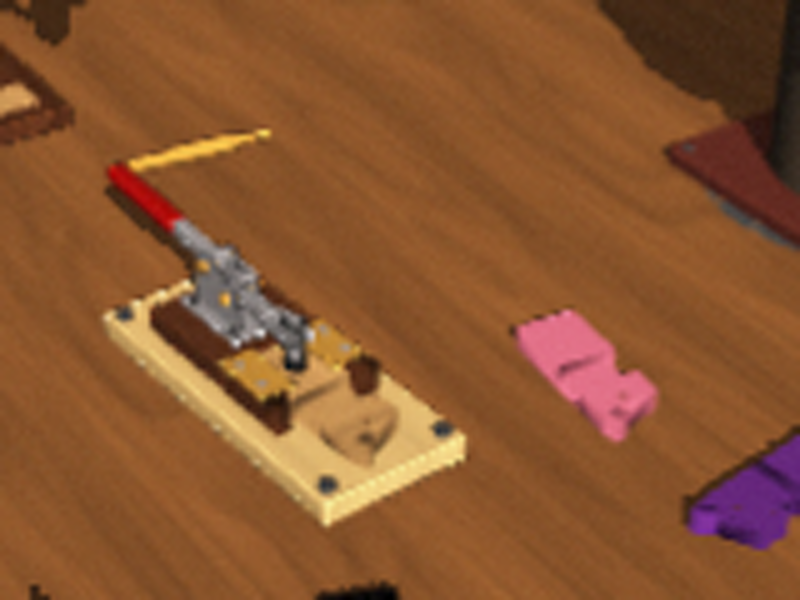

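The handle is down (red grip near 145,195), the pad stands on the blank at (295,360) between the keepers, the blank is seated, and the arm is clear.

```bash
python3 -c "
from plant import order
print(order.job_done())"
```

```text
the job is handed in; nothing more can be done
None
```

I slid the maple blank home against the stop, pressed the toggle handle down to its end stop so the pad stands on the blank, moved the arm clear and handed the job in at about 19 s; no verdict came back, and the pad's force on the blank was not measured.

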